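# Index the inspection stage to its second station

### The job

The stage of the inspection fixture is locked at its first station by a sprung pin: pull the red ball knob up, turn it anticlockwise (seen from above) into the collar's holding notch and let go, so that the pin stays up by itself. Then slide the stage by its black handle towards its second station, and let the pin down again so that it snaps fully home in the second notch, wherever along the bar that is, and locks the stage there. Leave everything else on the table and the fixture where it is.

Things in the scene. Friction and masses are not known exactly. Their poses are not given: they have to be found in the camera images.
- fixture: inspection fixture fixed to the table: aluminium base plate 265 x 340 x 14 mm. Origin on the table near its middle; z up; +y: the way the stage must travel, from its first notch to its second; +x: to the back, where a blue bracket (76 mm high) carries the sprung plunger, its upright axis at x=60, y=0 mm
- ball_center (a point): centre of the smooth red ball knob, 32 mm in diameter, on the plunger's 11 mm stem; 140 mm above the table with the pin fully down. Nothing stands beside it; the collar below reaches 104 mm above the table. Gripped by its top only, with the fingertips not reaching below its widest part, the ball slips out. It rises and turns with the plunger
- plunger (a joint): how far the plunger is up, m. 0: fully down, its 10 mm pin 12 mm deep in a notch of the index bar. 0.011 to 0.012: rounded tip rides on the bar. About 0.014: parked in the collar's holding notch. Above 0.0195 its red cross pin clears the collar and the knob can turn. 0.024: upper stop. A spring pushes it down: 5 N at 0, 11 N at the upper stop
- plunger_turn (a joint): turn of the ball knob, rad, anticlockwise from above. 0: cross pin over its slot, so the pin can drop. 1.46: stop. Holding notch: centre 1.30, from 1.2 to 1.4; released there it rests near 1.18. A weak spring (0.03 to 0.1 N m) turns it back to 0: let go short of the notch, it swings back and snaps down
- collar (a point): fixed steel collar round the plunger's stem, 43 mm across, 76 to 104 mm above the table, with a deep slot for the red cross pin on its +x side and, 1.30 rad anticlockwise from it, the holding notch, 4 mm deep, with a brass floor. A cross pin lowered into that notch stays there. The point: on the plunger's axis, 98 mm above the table
- stage (a joint): travel of the grey stage along the fixture's +y, m. 0: first notch under the plunger (start). Stops at -0.012 and 0.095. The second notch comes under the plunger between 0.055 and 0.080: the place differs each time and is not reported. It slides with 3 N of friction (1 N more with the pin riding on the bar) and stays where it is left
- index_bar (a point): bar on the stage's back edge, under the plunger, top 50 mm above the table: steel, with a brass block clamped on it that has the second notch. Both notches are 14 mm wide. With the pin in one, the stage is locked but for 2 mm of play each way; a pin riding on the bar snaps into a notch that passes beneath. The point: middle of the bar's top; moves with the stage
- handle_grip (a point): grip point inside the stage's upright black handle, a post 14 mm (fixture y) by 22 mm (fixture x) at the stage's front edge, fixture x=-73 mm. The point is 68 mm above the table, the post's top 86 mm, the stage plate 36 mm. A V-block with a clamped tube (up to 110 mm above the table) begins 35 mm behind the post's centre. Moves with the stage
- ring_gauge: loose steel ring, 36 mm outside, 14 mm high, lying on the fixture's base plate behind and left of the bracket (fixture frame about x=112, y=90 mm). Bystander. Origin: underside centre
- gauge_block: loose steel block 30 x 35 x 20 mm on the base plate behind and right of the bracket (fixture frame about x=112, y=-90 mm). Bystander. Origin: underside centre
- vblock: spare blue and grey V-block 70 x 60 x 50 mm on the table. Bystander. Origin: underside centre
- driver: screwdriver lying on the table. Bystander
- caliper: caliper, 220 mm long, 12 mm thick, lying flat. Bystander

How it is judged:
By the outcome, as a careful person would: the job done as asked, in the order asked, and still so for the second after the job is handed in, with the robot touching nothing.
It also fails if it takes over 62 s, if anything falls off the work surface, if the arm or the gripper's body presses on something with over 40 N, if the wrist force passes 120 N, or if a joint passes its speed limit or range.

### The arm

A 7-joint arm with a two-finger parallel gripper is mounted at the origin on the work surface. World frame = base frame: x ahead of the robot, y to its left, z up, the work surface at z = 0. Lengths are in mm, angles in degrees, forces in N, time in s.
With the tool pointing down it reaches from about 400 to 925 mm from the base axis. Payload 5.6 kg.
Tool frame: the origin (TCP) lies between the finger pads; the fingertips stand 22 mm ahead of it and the grasp point (between the pads) lies 3 mm ahead of it (tcp_to_tips is the distance from the TCP to the fingertips, in mm); z points along the fingers, y is the line along which they close (so a half turn about z gives the same grasp; the last joint's range is limited). The gripper opens to 85 mm and grips with 20 to 120 N. Pads are 22 mm wide; open, the fingers measure 114 mm over their backs; the gripper's body (76 mm by 85 mm) begins 54 mm behind the grasp point. The pads swing forward as they close: fully open they stand 13 mm farther back than shut.
Start: joints at [61.077, 26.786, -0.665, 91.828, 0.344, 61.387, -3.226], TCP at [289.577, -581.939, 253.29] pointing down, gripper open.
Joint ranges: [-144.91, 144.91], [-17.63, 115.5], [-89.93, 88.59], [15.96, 139.68], [-74.01, 254.01], [8.47, 105.57], [-167.45, 167.45]. Speed limits (degrees/s): [147.25, 147.25, 180, 180, 180, 180, 180].

### API

Orientations are given as [roll, pitch, yaw] about the fixed x, y, z axes, in that order (R = Rz(yaw) Ry(pitch) Rx(roll)).
In Python, from cell import * gives the robot as it stands.
- The arm moves only by the tool drive_tool, never from a script. Its argument "increments" is a list of rows, each a list of 7 numbers: the finger opening in m, from 0 to 0.0854, then the shift along the tool's x, y, z in m, then the turn, a rotation vector about the tool's x, y, z in rad. In form: [[gripper, x, y, z, rx, ry, rz], ...]. A call has 1 to 8 rows; each row is the pose to reach, as a shift and turn from the pose commanded when the call began, along the tool's axes at that moment; what a row does not reach only later rows make up. A row lasts 1/8 s, in which the tool goes at most 62.5 mm and 10.7 degrees, less where a joint would pass 70% of its speed; a pose out of reach is approached as far as the arm can. A call with a gripper value outside its range is refused whole. The fingers move at their own pace and stop on an object; the grip force is fixed at half the most. Time passes only in rows, so rows that repeat a pose let the fingers close. It gives the time, the measured TCP pose, the force, the opening and the grip force at its end, in the units of the state.
- get_state(): the state, without advancing time (a new reading comes with each control period).
- grab_frame(name): name is "side" or "top"; returns a dict with "color" (400x640x3 uint8, blue, green, red), "z_map" (400x640 float32, mm along the optical axis (not along the pixel's ray), 0 where there is no reading), "K" (3x3 intrinsics, pixels), "rvec" (rotation vector, rad) and "tvec" (3), from world to camera coordinates, as OpenCV has them. Camera axes: x right, y down, z forward; pixel columns grow to the right and rows downward; lengths in mm; the calibration is good to about 2 mm. A picture is of the moment at which its call begins.
- finish_job(): hands the job in; it is judged then, once.
The state is a dict: "time": time; "joint_positions": joint angles; "joint_vel": joint speeds; "tau": joint torques, N m; "position": TCP position; "orientation": TCP orientation; "wrist_force": force on the tool from outside, world axes, zero at the start; "torque": the same for the moment, N m; "opening": finger opening in mm; "gripper_force": force on a finger pad.
Only numpy, scipy, OpenCV 4.12 (cv2) and the standard library are available. Lean on these libraries where they do the work, as an engineer would, in place of code of your own. Each camera call takes 0.05 s, during which the arm holds its last target. There are 200 camera calls.

## Working session

There is one attempt and no reset: what is moved stays moved. The work goes in short steps, Python scripts to look and compute and a tool call to move; the robot and the scene stay as the last step left them, time stands still between calls to the robot, and variables do not carry over. Pictures are saved under pics/ and viewed, at most 10 in all, crops included, and the job is handed in when it is done.

Besides the shell and the picture viewer there is one more tool, called after "Emit:" in YAML: its name, and indented under it one key for each argument. drive_tool: Moves the arm, as the interface text tells. Its arguments: {"type":"object","properties":{"increments":{"type":"array"}},"required":["increments"]}

```bash
mkdir -p pics; cat > h.py <<'E'
from cell import *
import numpy as np, cv2
def ray(f,u,v):
    R=cv2.Rodrigues(np.array(f["rvec"],float))[0];t=np.array(f["tvec"],float).ravel()
    d=R.T@np.linalg.inv(f["K"])@np.array([u,v,1.]);return -R.T@t,d
def onz(f,u,v,z):
    c,d=ray(f,u,v);return c+d*(z-c[2])/d[2]
def pt(f,u,v):
    c,d=ray(f,u,v);return c+d*float(f["z_map"][int(v),int(u)])
def blobs(f,m,n=30):
    k,l,s,c=cv2.connectedComponentsWithStats(m.astype(np.uint8));return [(s[i],c[i]) for i in range(1,k) if s[i][4]>n]
def red(f):
    h=cv2.cvtColor(f["color"],cv2.COLOR_BGR2HSV);return ((h[...,0]<8)|(h[...,0]>172))&(h[...,1]>150)&(h[...,2]>60)
E
python3 - <<'E'
from h import *
for n in("side","top"):
    f=grab_frame(n);cv2.imwrite(f"pics/{n}0.png",f["color"])
    print(n,ray(f,320,200))
    for s,c in blobs(f,red(f)):print(s,c,pt(f,*c),onz(f,*c,140))
print(get_state())
E
```

```text
side (array([  375.16433478, -1019.57357926,  1111.84666357]), array([ 0.15095883,  0.70248228, -0.69557246]))
[334 211   9   9  68] [337.66176471 214.80882353] [ 621.24299051 -119.59516458  151.283102  ] [ 624.133513   -109.02371604  140.        ]
[259 358  29  38 403] [272.53101737 376.81637717] [ 373.81007472 -502.93343593   26.33010826] [ 373.95188609 -557.03342075  140.        ]
top (array([ 277.42216468,  -28.50340849, 1349.62502257]), array([ 0.22758381,  0.00897742, -0.97373138]))
[351 172  12  11 106] [356.21698113 176.98113208] [ 620.76711484 -108.82725884  151.55164103] [ 624.07759454 -109.60172917  140.        ]
[477 266  34  31 333] [493.79279279 281.58558559] [ 373.10276101 -492.00918703   27.60000435] [ 364.96789332 -452.60142487  140.        ]
{'time': 0.1, 'joint_positions': array([61.07931768, 26.83072288, -0.66513717, 91.87519008,  0.34333871,
       61.38627818, -3.22615779]), 'joint_vel': array([ 0.07054944, -0.10609709,  0.04327041, -0.13366551, -0.04102794,
       -0.04383829,  0.13117053]), 'tau': array([ 2.04771684e-03, -5.33516908e+01,  2.19423749e-02, -2.51967895e+01,
        1.15607347e-02,  4.35951384e-03,  8.61538041e-06]), 'position': array([ 289.3349805 , -581.5383351 ,  252.43945475]), 'orientation': array([-1.79909990e+02,  6.01321184e-03,  2.64529665e+01]), 'wrist_force': array([-0.80552057, -0.56963399,  0.42937793]), 'torque': array([ 0.00586956,  0.01040408, -0.00422475]), 'gripper_force': 0.0, 'opening': 85.11266924822634}
```

View pics/top0.png

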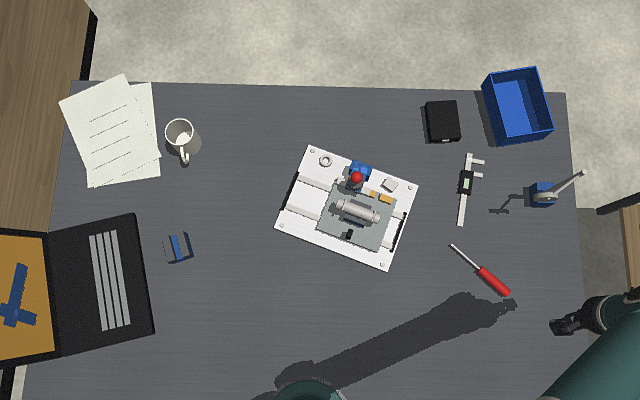

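View pics/side0.png

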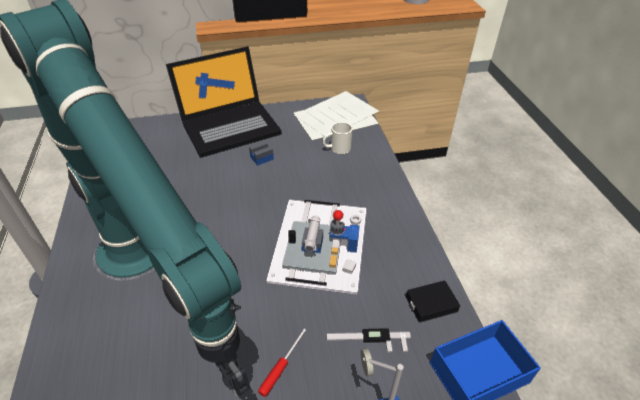

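The top view shows the fixture at (345,205): ball at (356,177), ring at (325,160), block at (390,184) and the dark handle near (349,234). The side view shows the ball at (338,215) and the handle at (292,237).

```bash
python3 - <<'E'
from h import *
from scipy.spatial.transform import Rotation as R
f=grab_frame("top");g=grab_frame("side")
c=f["color"];m=(c.min(2)>190)
m[:, :250]=0;m[:,430:]=0;m[:130]=0;m[290:]=0
p=np.argwhere(m)[:,::-1]
w=np.array([onz(f,u,v,14)[:2] for u,v in p],np.float32)
r=cv2.minAreaRect(w);print(r);
e=cv2.boxPoints(r);print(e)
# yaw: +x fixture along short side pointing to back (world +x mostly)
d=sorted([e[1]-e[0],e[2]-e[1]],key=np.linalg.norm)[0];d=d*np.sign(d[0]);yaw=np.arctan2(d[1],d[0])
print("yaw",np.degrees(yaw));x=np.array([np.cos(yaw),np.sin(yaw)]);y=np.array([-x[1],x[0]])
# ball by two-view triangulation
b=[]
for q,n in((f,"t"),(g,"s")):
    s=max([k for k in blobs(q,red(q)) if k[0][4]<200],key=lambda k:k[0][4]);b.append(ray(q,*s[1]))
A=np.stack([b[0][1],-b[1][1]],1);t=np.linalg.lstsq(A,b[1][0]-b[0][0],rcond=None)[0]
print("ball",b[0][0]+t[0]*b[0][1],b[1][0]+t[1]*b[1][1])
o=np.array(r[0]);ball=(o+60*x);print("ball from plate",ball,"handle",o-73*x)
s=get_state();T=R.from_euler('xyz',s["orientation"],degrees=True).as_matrix();print(T.round(3),s["position"])
for q,n,a in((f,"t",(265,135,165,150)),(g,"s",(260,190,120,110))):
    u,v,ww,h=a;cv2.imwrite(f"pics/c{n}.png",cv2.resize(q["color"][v:v+h,u:u+ww],None,fx=4.8,fy=4,interpolation=2) if 0 else cv2.resize(q["color"][v:v+h,u:u+ww],None,fx=4,fy=4,interpolation=2))
E
```

```text
((574.4637451171875, -91.56707763671875), (338.52783203125, 263.41802978515625), 70.10540771484375)
[[ 393.0161   -205.91    ]
 [ 640.71344  -295.54874 ]
 [ 755.9114     22.775848]
 [ 508.21405   112.41458 ]]
yaw -19.894588
ball [ 623.91835333 -109.56447547  140.55565884] [ 623.98621646 -109.56242064  140.57496935]
ball from plate [ 630.88296127 -111.98452377] handle [505.82036591 -66.72585297]
[[ 0.895  0.446 -0.001]
 [ 0.446 -0.895  0.001]
 [-0.    -0.001 -1.   ]] [ 289.45604408 -581.64371533  252.69749391]
```

View pics/ct.png

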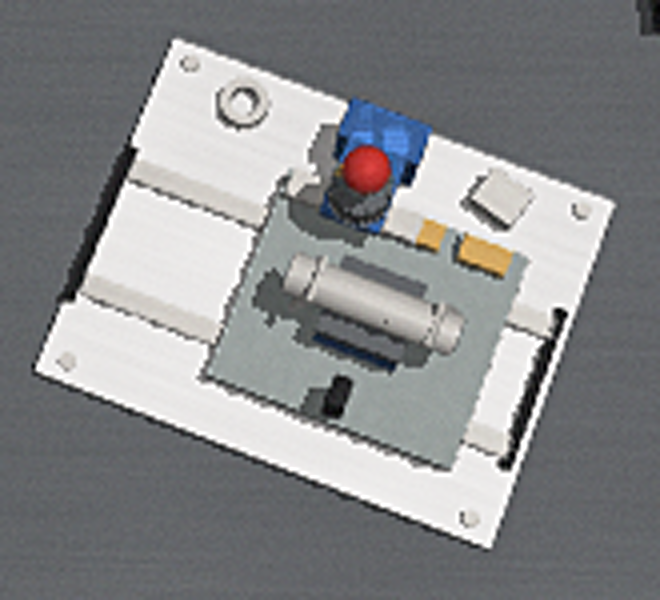

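View pics/cs.png

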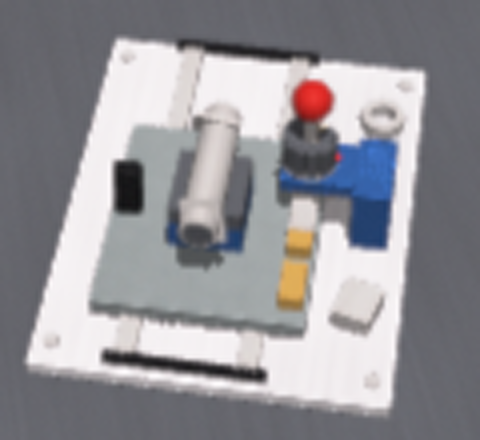

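The top crop shows the handle at (339,385), the ball at (366,170), and two brass pieces with a gap near (450,243), which is the second notch. The side crop confirms that layout. I'm moving over the ball now.

Emit:
drive_tool:
  increments:
    - [0.07,0.051,-0.0274,0,0,0,0]
    - [0.07,0.102,-0.0547,0,0,0,0]
    - [0.07,0.153,-0.0821,0,0,0,0]
    - [0.07,0.204,-0.1094,0,0,0,0]
    - [0.07,0.255,-0.1368,0,0,0,0]
    - [0.07,0.306,-0.1641,0,0,0,0]
    - [0.07,0.357,-0.1915,0,0,0,0]
    - [0.07,0.408,-0.2188,0,0,0,0]

```text
time: 1.2
position: [558.2, -202.8, 253.3]
orientation: [180.0, 0.0, 26.4]
wrist_force: [1.2, -0.7, -0.8]
opening: 69.7
gripper_force: 0.0
```

```bash
cat >> h.py <<'E'
from scipy.spatial.transform import Rotation as Ro
def rel(p):
    s=get_state();T=Ro.from_euler('xyz',s["orientation"],degrees=True).as_matrix()
    return (T.T@(np.array(p)-s["position"])).round(1)
E
python3 - <<'E'
from h import *
print(rel([624,-109.6,200]),get_state()["position"],get_state()["joint_positions"])
f=grab_frame("top")
yaw=np.radians(-19.9);x=np.array([np.cos(yaw),np.sin(yaw)]);y=np.array([-x[1],x[0]]);o=np.array([624,-109.6])-60*x
for u,v,z in((349.5+1,231,86),(378.2,195.7,50),(377,195.3,50),(380,196,50),(369,191,50),(394,202,50)):
    q=onz(f,u,v,z)[:2]-o;print(q@x,q@y)
E
```

```text
[100.4 -54.1  53.3] [ 558.17223965 -202.77889496  253.29778004] [ 24.74662744  21.99453893 -10.25182302  99.48861942   4.48013591
  58.90675447 -50.64718583]
-68.49645239326657 -36.07325752973837
58.31721746509893 -72.28046627680158
58.17206255753015 -68.80386586667824
59.33724799471308 -77.20241445724307
61.58086186746262 -43.98262715563914
57.46649661074279 -118.91256065860425
```

Emit:
drive_tool:
  increments:
    - [0.07,0.05,-0.027,0.01,0,0,0]
    - [0.07,0.1004,-0.0541,0.025,0,0,0]
    - [0.07,0.1004,-0.0541,0.05,0,0,0]
    - [0.07,0.1004,-0.0541,0.075,0,0,0]
    - [0.07,0.1004,-0.0541,0.1,0,0,0]
    - [0.07,0.1004,-0.0541,0.113,0,0,0]
    - [0.07,0.1004,-0.0541,0.113,0,0,0]

```text
time: 2.12
position: [622.6, -111.2, 139.4]
orientation: [-179.9, 0.1, 26.4]
wrist_force: [0.4, -0.6, -0.4]
opening: 69.9
gripper_force: 0.0
```

```bash
python3 - <<'E'
from h import *
print(rel([624,-109.6,140]))
f=grab_frame("side");a=cv2.resize(f["color"][170:270,260:400],None,fx=4,fy=4,interpolation=2);cv2.imwrite("pics/b1.png",a)
E
```

```text
[ 2.  -0.8 -0.6]
```

View pics/b1.png

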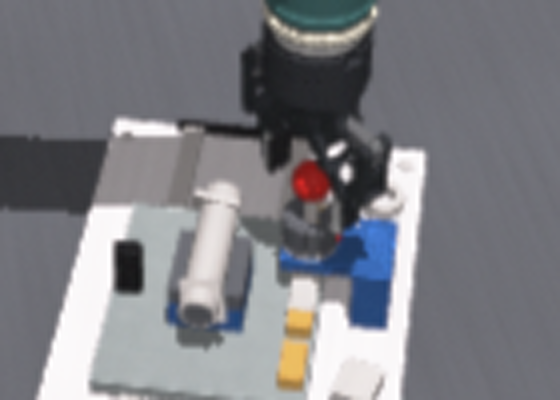

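The open fingers straddle the ball at (310,180) and clear the collar. Next I correct by 2 mm and close.

Emit:
drive_tool:
  increments:
    - [0.07,0.002,-0.001,0,0,0,0]
    - [0.0,0.002,-0.001,0,0,0,0]
    - [0.0,0.002,-0.001,0,0,0,0]
    - [0.0,0.002,-0.001,0,0,0,0]
    - [0.0,0.002,-0.001,0,0,0,0]
    - [0.0,0.002,-0.001,0,0,0,0]

```text
time: 2.92
position: [625.0, -109.9, 141.2]
orientation: [179.9, -0.1, 26.4]
wrist_force: [-0.1, -2.3, 6.2]
opening: 29.2
gripper_force: 58.9
```

Emit:
drive_tool:
  increments:
    - [0.0,0,0,-0.006,0,0,0]
    - [0.0,0,0,-0.012,0,0,0]
    - [0.0,0,0,-0.018,0,0,0]
    - [0.0,0,0,-0.022,0,0,0]
    - [0.0,0,0,-0.022,0,0,0]

```text
time: 3.55
position: [624.9, -109.8, 160.7]
orientation: [180.0, -0.0, 26.4]
wrist_force: [6.9, -2.4, -12.1]
opening: 29.3
gripper_force: 60.0
```

```bash
cat >> h.py <<'E'
def look():
    b=[]
    for n in("top","side"):
        f=grab_frame(n);B=[k for k in blobs(f,red(f),8) if abs(k[1][0]-345)<30 and k[1][1]<240]
        for s,c in B: print(n,s,c.round(1),pt(f,*c).round(0))
E
python3 -c "
from h import *
look()"
```

```text
side [333 205   6  10  51] [335.8 209.5] [ 616. -117.  171.]
```

Emit:
drive_tool:
  increments:
    - [0.0,0,0,-0.0025,0,0,0]
    - [0.0,0,0,-0.0025,0,0,0]

```text
time: 3.9
position: [624.8, -109.8, 162.9]
orientation: [180.0, -0.0, 26.4]
wrist_force: [7.0, -2.0, -12.1]
opening: 29.2
gripper_force: 60.0
```

Emit:
drive_tool:
  increments:
    - [0.0,0,0,0,0,0,-0.165]
    - [0.0,0,0,0,0,0,-0.33]
    - [0.0,0,0,0,0,0,-0.495]
    - [0.0,0,0,0,0,0,-0.66]
    - [0.0,0,0,0,0,0,-0.825]
    - [0.0,0,0,0,0,0,-0.99]
    - [0.0,0,0,0,0,0,-1.155]
    - [0.0,0,0,0,0,0,-1.3]

```text
time: 4.9
position: [624.6, -109.7, 162.8]
orientation: [180.0, -0.1, 101.2]
wrist_force: [6.5, -1.0, -12.4]
opening: 29.3
gripper_force: 60.1
```

Emit:
drive_tool:
  increments:
    - [0.0,0,0,0,0,0,0]
    - [0.0,0,0,0.003,0,0,0]
    - [0.0,0,0,0.006,0,0,0]
    - [0.0,0,0,0.008,0,0,0]
    - [0.0,0,0,0.008,0,0,0]

```text
time: 5.52
position: [624.6, -109.7, 155.9]
orientation: [180.0, -0.0, 100.9]
wrist_force: [4.9, -2.6, -8.2]
opening: 29.6
gripper_force: 60.6
```

```bash
python3 -c "
from h import *
print(get_state()['torque'],get_state()['wrist_force']);look();print(get_state()['joint_positions'])
f=grab_frame('side');cv2.imwrite('pics/b2.png',cv2.resize(f['color'][190:240,300:370],None,fx=8,fy=8,interpolation=2))"
```

```text
[-0.36154049 -1.18135383 -0.13518732] [ 4.90753881 -2.57899508 -8.1597374 ]
top [348 176   5   4  11] [350.2 177.4] [634. -96. 101.]
side [335 206   9  11  72] [338.8 211.1] [ 624. -121.  167.]
[ 27.16034183  34.90818913 -28.03795771  97.08550418  19.6896365
  52.94471226   2.31955088]
```

View pics/b2.png

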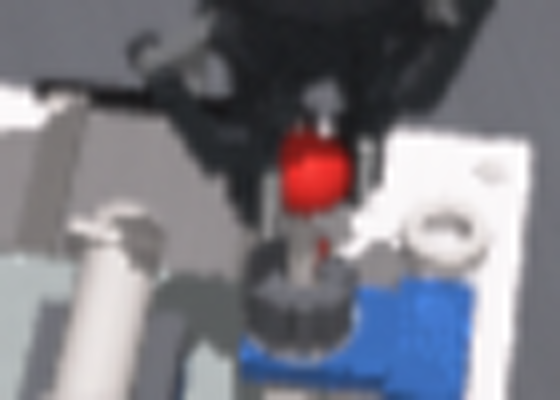

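The red cross pin is visible behind the stem at (322,250). Ray casting puts it about 73° anticlockwise of fixture +x, which is over the holding notch. Next I lower it into the notch and let go.

Emit:
drive_tool:
  increments:
    - [0.0,0,0,0.002,0,0,0]
    - [0.0,0,0,0.003,0,0,0]
    - [0.0,0,0,0.003,0,0,0]

```text
time: 6.05
position: [624.7, -109.7, 155.2]
orientation: [180.0, 0.1, 100.9]
wrist_force: [0.4, -2.4, 4.2]
opening: 29.5
gripper_force: 61.5
```

Emit:
drive_tool:
  increments:
    - [0.07,0,0,0,0,0,0]
    - [0.07,0,0,0,0,0,0]
    - [0.07,0,0,0,0,0,0]
    - [0.07,0,0,-0.02,0,0,0]
    - [0.07,0,0,-0.05,0,0,-0.1]
    - [0.07,0,0,-0.08,0,0,-0.25]
    - [0.07,0,0,-0.1,0,0,-0.4]

```text
time: 6.92
position: [625.2, -109.1, 257.0]
orientation: [179.9, 0.1, 124.2]
wrist_force: [1.4, -1.0, -0.8]
opening: 69.8
gripper_force: 0.0
```

```bash
cat >> h.py <<'E'
yaw=np.radians(-19.9);X=np.array([np.cos(yaw),np.sin(yaw)]);Y=np.array([-X[1],X[0]]);O=np.array([624,-109.6])-60*X
def handle():
    r=[]
    for n in("top","side"):
        f=grab_frame(n);h,w=f["z_map"].shape;v,u=np.mgrid[:h,:w]
        R=cv2.Rodrigues(np.array(f["rvec"],float))[0];t=np.array(f["tvec"],float).ravel()
        P=(np.linalg.inv(f["K"])@np.stack([u,v,np.ones_like(u)]).reshape(3,-1))*f["z_map"].reshape(1,-1)
        W=(R.T@(P-t[:,None])).T;q=W[:,:2]-O;fx=q@X;fy=q@Y
        m=(f["color"].max(2).ravel()<60)&(abs(fx+73)<22)&(W[:,2]>42)&(W[:,2]<95)&(fy>-90)&(fy<110)
        print(n,m.sum())
        if m.sum():
            tp=m&(W[:,2]>80);print(" fx",fx[m].min(),fx[m].max(),"fy",fy[m].min(),fy[m].max(),"top",fx[tp].mean(),fy[tp].mean(),W[m,2].max())
E
python3 -c "
from h import *
look();handle()"
```

```text
top [349 170  12  12 103] [355.5 175.6] [ 619. -106.  171.]
side [333 206  10  11  81] [337.7 211.2] [ 620. -121.  168.]
top 49
 fx -85.01165085208768 -62.218878262172424 fy -40.501512095891215 -27.88743332679193 top -74.62258505271043 -34.38429929982574 91.09383218657085
side 69
 fx -79.91025884952039 -63.244773474687946 fy -47.07347079507465 -31.15008405482214 top -70.96052257438588 -39.97814286948027 88.88318968333026
```

The ball is parked up. I'm moving over the handle.

Emit:
drive_tool:
  increments:
    - [0.05,0.03,-0.036,0,0,0,-0.16]
    - [0.05,0.06,-0.072,0,0,0,-0.32]
    - [0.05,0.0874,-0.1077,0,0,0,-0.48]
    - [0.05,0.0874,-0.1077,0.04,0,0,-0.63]
    - [0.05,0.0874,-0.1077,0.08,0,0,-0.63]
    - [0.05,0.0874,-0.1077,0.12,0,0,-0.63]
    - [0.05,0.0874,-0.1077,0.13,0,0,-0.63]
    - [0.05,0.0874,-0.1077,0.13,0,0,-0.63]

```text
time: 8.12
position: [486.2, -96.4, 123.6]
orientation: [180.0, -0.1, 159.9]
wrist_force: [0.7, -0.1, 0.5]
opening: 50.0
gripper_force: 0.0
```

```bash
python3 -c "
from h import *
print(rel([487,-97.4,73]))
f=grab_frame('side');cv2.imwrite('pics/h1.png',cv2.resize(f['color'][180:270,250:390],None,fx=5,fy=5,interpolation=2))"
```

```text
[-1.1 -0.7 50.6]
```

View pics/h1.png

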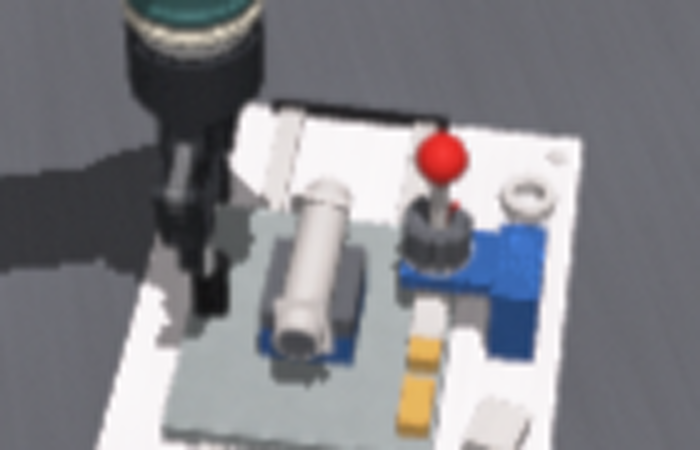

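The cross pin rests raised in the notch at (455,207), and the gripper is over the handle at (210,290). Next I descend and grip it.

Emit:
drive_tool:
  increments:
    - [0.05,-0.001,-0.001,0.02,0,0,0]
    - [0.05,-0.001,-0.001,0.04,0,0,0]
    - [0.05,-0.001,-0.001,0.05,0,0,0]
    - [0.05,-0.001,-0.001,0.05,0,0,0]

```text
time: 8.68
position: [486.3, -97.7, 72.8]
orientation: [-180.0, -0.1, 160.0]
wrist_force: [0.2, 0.2, 0.5]
opening: 49.9
gripper_force: 0.0
```

Emit:
drive_tool:
  increments:
    - [0.0,0,0,0,0,0,0]
    - [0.0,0,0,0,0,0,0]
    - [0.0,0,0,0,0,0,0]
    - [0.0,0,0,0,0,0,0]
    - [0.0,0,0,0,0,0,0]

```text
time: 9.3
position: [487.4, -98.0, 74.4]
orientation: [180.0, 0.1, 160.0]
wrist_force: [-1.0, -0.1, 6.6]
opening: 13.4
gripper_force: 59.0
```

Emit:
drive_tool:
  increments:
    - [0.0,0,0.005,0,0,0,0]
    - [0.0,0,0.012,0,0,0,0]
    - [0.0,0,0.019,0,0,0,0]
    - [0.0,0,0.026,0,0,0,0]
    - [0.0,0,0.033,0,0,0,0]
    - [0.0,0,0.04,0,0,0,0]
    - [0.0,0,0.047,0,0,0,0]
    - [0.0,0,0.052,0,0,0,0]

```text
time: 10.3
position: [504.8, -50.0, 74.4]
orientation: [-179.9, 0.0, 159.9]
wrist_force: [-3.5, -1.9, 9.0]
opening: 12.9
gripper_force: 59.6
```

```bash
python3 -c "
from h import *
look()
f=grab_frame('side')
h=cv2.cvtColor(f['color'],cv2.COLOR_BGR2HSV);m=(abs(h[...,0].astype(int)-20)<8)&(h[...,1]>110)&(h[...,2]>90)
m[:190]=0;m[300:]=0;m[:,:300]=0;m[:,400:]=0
for s,c in blobs(f,m,4):
  for v in (s[1],s[1]+s[3]):
    q=onz(f,c[0],v-.5,50)[:2]-O;print(s,q@X,q@Y)
cv2.imwrite('pics/h2.png',cv2.resize(f['color'][180:270,250:390],None,fx=5,fy=5,interpolation=2))"
```

```text
top [349 170  14  12 118] [356.3 175.5] [ 620. -108.  167.]
side [334 206   9  11  70] [337.9 211.2] [ 621. -122.  169.]
[332 239   7  14  72] 56.53451610483876 -13.046877793187878
[332 239   7  14  72] 63.108517478986684 -67.41079359875802
```

View pics/h2.png

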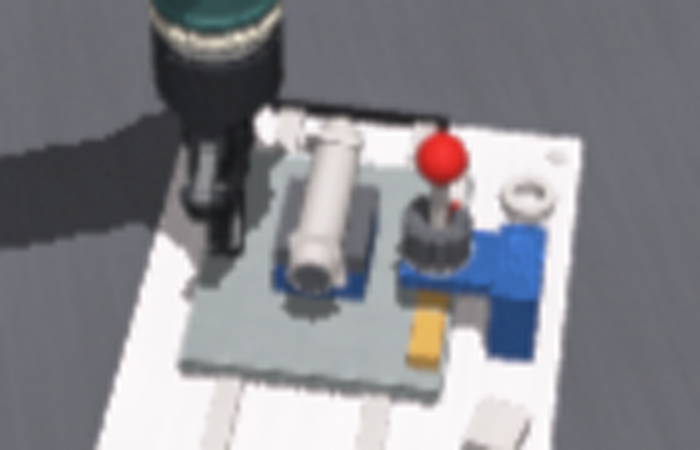

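Emit:
drive_tool:
  increments:
    - [0.0,0,0.002,0,0,0,0]
    - [0.0,0,0.004,0,0,0,0]
    - [0.05,0,0.004,0,0,0,0]
    - [0.05,0,0.004,0,0,0,0]
    - [0.05,0,0.004,0,0,0,0]
    - [0.05,0,0.004,-0.04,0,0,0]
    - [0.05,0,0.004,-0.08,0,0,0.16]
    - [0.07,0,0.004,-0.13,0,0,0.32]

```text
time: 11.45
position: [505.5, -45.5, 204.3]
orientation: [-180.0, -0.1, 141.3]
wrist_force: [0.9, -0.1, 0.2]
opening: 66.7
gripper_force: 0.0
```

```bash
python3 -c "
from h import *
print(rel([624.5,-109.7,204]));handle()"
```

```text
[-133.1   24.2    0. ]
top 0
side 72
 fx -81.09076147153954 -62.085127895084014 fy 6.7090318843597805 24.727961290053386 top -72.3183327515955 13.672666228687891 90.58673576923945
```

Emit:
drive_tool:
  increments:
    - [0.07,-0.033,0.006,-0.01,0,0,0.17]
    - [0.07,-0.066,0.012,-0.01,0,0,0.34]
    - [0.07,-0.1,0.018,-0.01,0,0,0.51]
    - [0.07,-0.1331,0.0242,-0.01,0,0,0.68]
    - [0.07,-0.1331,0.0242,0.0,0,0,0.705]
    - [0.07,-0.1331,0.0242,0.02,0,0,0.705]
    - [0.07,-0.1331,0.0242,0.04,0,0,0.705]
    - [0.07,-0.1331,0.0242,0.048,0,0,0.705]

```text
time: 12.55
position: [623.9, -108.7, 153.4]
orientation: [-179.8, -0.1, 101.3]
wrist_force: [0.6, 0.5, 0.1]
opening: 69.9
gripper_force: 0.0
```

Emit:
drive_tool:
  increments:
    - [0.07,0,0,0,0,0,0]
    - [0.07,0,0,0,0,0,0]

```text
time: 12.8
position: [625.9, -109.1, 156.4]
orientation: [179.9, 0.0, 101.2]
wrist_force: [0.4, 1.0, 0.1]
opening: 69.9
gripper_force: 0.0
```

```bash
python3 -c "
from h import *
print(rel([624.5,-109.7,155]))"
```

```text
[-0.3 -1.5  1.4]
```

Emit:
drive_tool:
  increments:
    - [0.07,0,-0.001,0.0015,0,0,0]
    - [0.0,0,-0.001,0.0015,0,0,0]
    - [0.0,0,-0.001,0.0015,0,0,0]
    - [0.0,0,-0.001,0.0015,0,0,0]
    - [0.0,0,-0.001,0.0015,0,0,0]
    - [0.0,0,-0.001,0.0015,0,0,0]

```text
time: 13.55
position: [624.7, -109.4, 154.7]
orientation: [180.0, 0.0, 101.2]
wrist_force: [-1.0, 0.4, 5.5]
opening: 29.2
gripper_force: 58.9
```

Emit:
drive_tool:
  increments:
    - [0.0,0,0,-0.004,0,0,0]
    - [0.0,0,0,-0.008,0,0,0]
    - [0.0,0,0,-0.0095,0,0,0]
    - [0.0,0,0,-0.0095,0,0,0]

```text
time: 14.05
position: [624.5, -109.4, 162.2]
orientation: [-180.0, -0.0, 101.2]
wrist_force: [5.9, -0.7, -12.2]
opening: 28.9
gripper_force: 60.0
```

Emit:
drive_tool:
  increments:
    - [0.0,0,0,0,0,0,0.16]
    - [0.0,0,0,0,0,0,0.32]
    - [0.0,0,0,0,0,0,0.48]
    - [0.0,0,0,0,0,0,0.64]
    - [0.0,0,0,0,0,0,0.8]
    - [0.0,0,0,0,0,0,0.96]
    - [0.0,0,0,0,0,0,1.12]
    - [0.0,0,0,0,0,0,1.22]

```text
time: 15.05
position: [625.0, -109.6, 162.3]
orientation: [179.9, -0.0, 31.2]
wrist_force: [1.8, -6.9, -10.0]
opening: 29.2
gripper_force: 60.1
```

Emit:
drive_tool:
  increments:
    - [0.0,0,0,0,0,0,0]
    - [0.0,0,0,0.003,0,0,0]
    - [0.0,0,0,0.006,0,0,0]
    - [0.0,0,0,0.009,0,0,0]

```text
time: 15.55
position: [623.7, -110.6, 154.1]
orientation: [-180.0, 0.1, 31.3]
wrist_force: [0.7, -5.4, -8.7]
opening: 29.4
gripper_force: 60.1
```

```bash
python3 -c "
from h import *
s=get_state();print(s['torque'],s['wrist_force'],s['position']);look()"
```

```text
[-1.30085665 -0.23238204 -0.06257903] [ 0.7268849  -5.4422517  -8.73583214] [ 623.73536668 -110.55179276  154.10922241]
side [333 207   7  10  53] [335.9 211.2] [ 617. -115.  163.]
```

Emit:
drive_tool:
  increments:
    - [0.0,0,0,0.002,0,0,0]
    - [0.0,0,0,0.004,0,0,0]
    - [0.0,0,0,0.004,0,0,0]

```text
time: 16.02
position: [623.8, -110.5, 151.5]
orientation: [180.0, 0.1, 31.3]
wrist_force: [-1.7, -4.3, -2.6]
opening: 29.2
gripper_force: 60.9
```

Emit:
drive_tool:
  increments:
    - [0.07,0,0,0,0,0,0]
    - [0.07,0,0,0,0,0,0]
    - [0.07,0,0,0,0,0,0]
    - [0.07,0,0,-0.02,0,0,0]
    - [0.07,0,0,-0.05,0,0,0]
    - [0.07,0,0,-0.08,0,0,0]
    - [0.07,0,0,-0.09,0,0,0]
    - [0.07,0,0,-0.09,0,0,0]

```text
time: 17.02
position: [624.8, -109.3, 241.8]
orientation: [179.9, -0.1, 31.3]
wrist_force: [-0.0, -0.9, 0.4]
opening: 70.1
gripper_force: 0.0
```

```bash
python3 -c "
from h import *
s=get_state();print(s['joint_positions'],s['position'],s['orientation']);look();print(rel([506,-46.5,150]))"
```

```text
[ 15.47875921  26.60339937 -11.60560107  94.27635177   6.0043164
  59.63223614 -56.63245032] [ 624.84400869 -109.2532227   241.75570584] [ 1.79935313e+02 -7.18588531e-02  3.13291403e+01]
side [333 208  10  10  74] [337.5 212.2] [ 621. -118.  161.]
[ -68.  -114.8   90. ]
```

Emit:
drive_tool:
  increments:
    - [0.06,-0.014,-0.023,0,0,0,0.16]
    - [0.05,-0.028,-0.046,0,0,0,0.32]
    - [0.05,-0.042,-0.069,0,0,0,0.48]
    - [0.05,-0.056,-0.092,0.02,0,0,0.64]
    - [0.05,-0.068,-0.1148,0.06,0,0,0.8]
    - [0.05,-0.068,-0.1148,0.1,0,0,0.895]
    - [0.05,-0.068,-0.1148,0.12,0,0,0.895]
    - [0.05,-0.068,-0.1148,0.12,0,0,0.895]

```text
time: 18.12
position: [504.8, -46.4, 118.5]
orientation: [179.9, 0.3, -19.9]
wrist_force: [-0.5, 0.9, 0.6]
opening: 50.0
gripper_force: 0.0
```

```bash
python3 -c "
from h import *
print(rel([506,-46.5,73]))"
```

```text
[ 1.4 -0.4 45.5]
```

Emit:
drive_tool:
  increments:
    - [0.05,0.001,0,0.02,0,0,0]
    - [0.05,0.001,0,0.04,0,0,0]
    - [0.05,0.001,0,0.048,0,0,0]
    - [0.0,0.001,0,0.048,0,0,0]
    - [0.0,0.001,0,0.048,0,0,0]
    - [0.0,0.001,0,0.048,0,0,0]
    - [0.0,0.001,0,0.048,0,0,0]
    - [0.0,0.001,0,0.048,0,0,0]

```text
time: 19.12
position: [508.3, -47.0, 73.6]
orientation: [-180.0, -0.1, -20.0]
wrist_force: [-0.9, 0.2, 6.0]
opening: 13.5
gripper_force: 59.1
```

Emit:
drive_tool:
  increments:
    - [0.0,0,-0.002,0,0,0,0]
    - [0.0,0,-0.004,0,0,0,0]
    - [0.0,0,-0.006,0,0,0,0]
    - [0.0,0,-0.008,0,0,0,0]
    - [0.0,0,-0.008,0,0,0,0]

```text
time: 19.75
position: [510.8, -40.0, 73.7]
orientation: [180.0, -0.1, -20.0]
wrist_force: [-2.1, -1.0, 6.3]
opening: 13.5
gripper_force: 59.4
```

```bash
python3 -c "
from h import *
look()"
```

```text
top [351 170  12  12 110] [356.4 175.8] [ 621. -108.  164.]
side [334 208   9  10  69] [337.9 212.1] [ 621. -121.  164.]
```

Emit:
drive_tool:
  increments:
    - [0.0,0,-0.001,0,0,0,0]
    - [0.0,0,-0.002,0,0,0,0]
    - [0.0,0,-0.003,0,0,0,0]
    - [0.0,0,-0.004,0,0,0,0]
    - [0.0,0,-0.004,0,0,0,0]

```text
time: 20.48
position: [512.9, -34.3, 73.7]
orientation: [-179.9, -0.1, -19.9]
wrist_force: [0.1, 3.8, 5.7]
opening: 13.3
gripper_force: 59.5
```

Emit:
drive_tool:
  increments:
    - [0.0,0,-0.001,0,0,0,0]
    - [0.0,0,-0.002,0,0,0,0]
    - [0.0,0,-0.003,0,0,0,0]
    - [0.0,0,-0.003,0,0,0,0]

```text
time: 20.98
position: [513.1, -33.6, 73.7]
orientation: [180.0, -0.1, -20.0]
wrist_force: [-2.1, -0.5, 7.9]
opening: 13.1
gripper_force: 59.9
```

```bash
python3 -c "
from h import *
look()"
```

```text
top [351 172  12  11 108] [356.2 177. ] [ 619. -109.  156.]
side [334 210   9  10  71] [337.8 214.8] [ 621. -120.  152.]
```

The ball is back at its initial pixel in both views (side row 214.8, top row 177.0), so the pin has snapped home. Next I release the handle and retreat.

Emit:
drive_tool:
  increments:
    - [0.05,0,0,0,0,0,0]
    - [0.05,0,0,0,0,0,0]
    - [0.05,0,0,0,0,0,0]
    - [0.05,0,0,-0.03,0,0,0]
    - [0.05,0,0,-0.08,0,0,0]
    - [0.05,0,0,-0.13,0,0,0]
    - [0.05,-0.05,0,-0.15,0,0,0]
    - [0.05,-0.05,0,-0.15,0,0,0]

```text
time: 22.08
position: [464.2, -14.7, 224.2]
orientation: [-180.0, -0.1, -19.8]
wrist_force: [0.5, -0.0, -0.6]
opening: 50.0
gripper_force: 0.0
```

```bash
python3 -c "
from h import *
look();handle()
f=grab_frame('side');cv2.imwrite('pics/end.png',cv2.resize(f['color'][180:270,250:390],None,fx=5,fy=5,interpolation=2))"
```

```text
top [351 172  12  11 107] [356.3 177. ] [ 619. -109.  158.]
side [334 210   9  10  71] [337.8 214.8] [ 622. -118.  149.]
top 0
side 59
 fx -80.47695325027945 -63.40895749886993 fy 20.986589829143128 36.343560089531564 top -71.50337537976898 28.321204555715674 90.65417790272326
```

View pics/end.png

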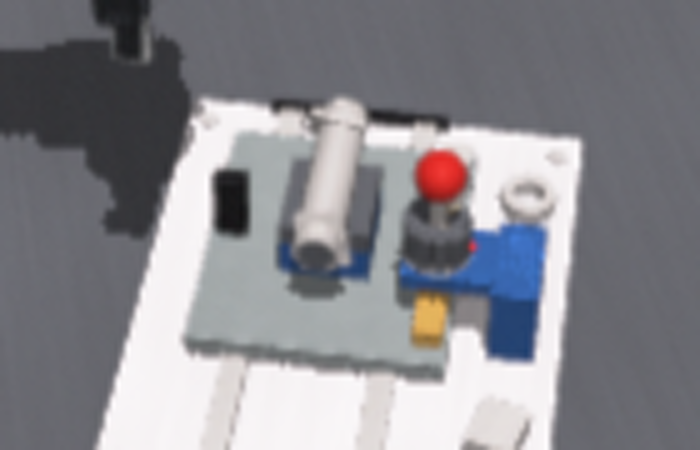

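The stage is at about 68 mm, the cross pin sits in its slot at (472,246), the ball is fully down, and the ring and block are undisturbed.

```bash
python3 -c "
from cell import *
print(finish_job())"
```

```text
the job is handed in; nothing more can be done
None
```

The job is handed in at about 22 s: the camera shows the pin fully down in the second notch with the stage at about 68 mm and the ring and block in place; I did not push-test the lock.

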